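# Step the cell turret to the marked station and start the test

## Robot

A 6-joint arm with a two-finger parallel gripper is mounted at the origin on a cart in front of the work surface, level with it; the furniture and walls round the work are solid. World frame = base frame: x ahead of the robot, y to its left, z up, the work surface at z = 0. Lengths are in m, angles in degrees, forces in N, time in s.
With the tool pointing down it reaches from about 0.275 to 0.825 m from the base axis. Payload 4.9 kg.
Tool frame: the origin (TCP) lies between the finger pads; the fingertips stand 11 mm ahead of it and the grasp point (between the pads) lies 8 mm behind it; z points along the fingers, y is the line along which they close (so a half turn about z gives the same grasp; the last joint's range is limited). The gripper opens to 85 mm and grips with 20 to 120 N. Pads are 22 mm wide; open, the fingers measure 114 mm over their backs; the gripper's body (76 mm by 85 mm) begins 54 mm behind the grasp point. The pads swing forward as they close: fully open they stand 13 mm farther back than shut.
Start: joints at [68.514, 18.69, -11.035, 60.275, 0, 82.311], TCP at [0.131, 0.534, 0.242] pointing down, gripper open.
Joint ranges: [-152.03, 152.03], [-55.5, 102.48], [-74.3, 77.21], [-110.64, 120.58], [-84.22, 78.4], [-180, 180]. Speed limits (degrees/s): [147.25, 147.25, 180, 180, 180, 180].

## Interface

Orientations are given as [roll, pitch, yaw] about the fixed x, y, z axes, in that order (R = Rz(yaw) Ry(pitch) Rx(roll)).
In Python, from workcell import arm, optics, ticket, spot_in, cut_out, place_of gives the robot as it stands.
- The arm moves only by the shell command python3 -m handwheel 'ROWS'. ROWS is text: rows parted by semicolons, each of 7 numbers parted by spaces: the shift along the tool's x, y, z in cm, then the turn, a rotation vector about the tool's x, y, z in degrees, then the closure in counts, from 0 (fully open) to 255 (shut). In form: x y z rx ry rz jaw; .... A call has 1 to 10 rows; each row is the pose to reach, as a shift and turn from the pose commanded when the call began, along the tool's axes at that moment; what a row does not reach only later rows make up. A row lasts 1/8 s, in which the tool goes at most 62.5 mm and 10.7 degrees, less where a joint would pass 70% of its speed; a pose out of reach is approached as far as the arm can. A call with a gripper value outside its range is refused whole. The fingers move at their own pace and stop on an object; the grip force is fixed at half the most. Time passes only in rows, so rows that repeat a pose let the fingers close. It gives the time, the measured TCP pose, the force, the opening and the grip force at its end, in the units of the state.
- arm.observe(): the state, without advancing time (a new reading comes with each control period).
- optics.capture(name): name is "scene" or "top" or "wrist"; returns a dict with "pixels" (420x560x3 uint8, blue, green, red), "camera_matrix" (3x3 intrinsics, pixels), "k1" (the pictures are not rectified: a ray, as slopes to the right and down, at radius r is drawn at 1 + k1 r^2 times it, then the intrinsics apply), "xyz" and "attitude" of the camera in the world. Camera axes: x right, y down, z forward; pixel columns grow to the right and rows downward; lengths in m; the calibration is good to about 2 mm. A picture is of the moment at which its call begins. There is no depth.
- ticket.finish_job(): hands the job in; it is judged then, once.
Trained networks look in the newest picture that a camera, given by its name, has taken for a name from the list of things; names that differ only in an ending like _2 or _b are one class to them, and where a whole thing is asked for, a point or a joint stands for the part that bears it (a point fixed in the world has none). Each returns a list of dicts, best first, with "confidence" (0 to 1); they miss things now and then, are a little off and sometimes report something else, mostly with a low value. They report only what shows in the picture. A call takes as long as a camera call.
- spot_in(camera, thing): "rect" ([left, top, right, bottom] in pixels, round what is visible of it).
- cut_out(camera, thing): "mask" (420x560 bool, what is visible of it) and "rect" ([left, top, right, bottom] in pixels, round what is visible of it).
- place_of(camera, thing): "centre" ([row, column] in pixels: a listed point, or the origin of a listed thing).
The state is a dict: "t": time; "joints": joint angles; "qvel": joint speeds; "tau": joint torques, N m; "tool_pos": TCP position; "eef_rot": TCP orientation; "ft_force": force on the tool from outside, world axes, zero at the start; "moment": the same for the moment, N m; "grip_width": finger opening in m; "finger_force": force on a finger pad.
Only numpy, scipy, OpenCV 4.12 (cv2) and the standard library are available. Lean on these libraries where they do the work, as an engineer would, in place of code of your own. Each camera call takes 0.05 s, during which the arm holds its last target. There are 200 camera calls.

## Task

On the bench stands a cell-test turret: a white wheel with four cells in it and four tabs sticking out of its rim. With the fingertips, push the wheel round by its tabs until the blue tab (the one at the blue cell) stands centred over the yellow disc, then press the green start button down and let it come up again. Only push: do not pinch a tab between the fingers or pick anything up, do not touch the cells, do not press the button before the wheel is set, and leave everything else on the bench where it is.

Things in the scene. Friction and masses are not known exactly. Their poses are not given: they have to be found in the camera images.
- turret_base: aluminium base plate, fixed to the bench, 240 x 275 mm, top 12 mm above the bench. Origin on the bench surface under the wheel's vertical axis; z up; the plate reaches x -125..115 mm, y -115..160 mm. Three flat coloured discs (yellow, red, white; which is where varies) mark stations 82 mm from the axis in directions +x, +y and -y
- turret (a joint): turning angle of the wheel (rad), positive anticlockwise seen from above; at 0 the blue tab points along -x of the plate; end stops at -3.4 and +3.4, so it can go either way round. It turns stiffly (dry friction, about 2 N at a tab) and stays where it is left
- turret_hub (a point): centre of the wheel, on its axis (z up, x and y along the tabs), 50 mm above the bench. White disc of 58 mm radius, 24 to 50 mm above the bench. Four radial tabs 90 degrees apart reach out to 98 mm from the axis, each 8 mm thick, 24 to 48 mm above the bench; one blue, three grey. In line with each tab, 40 mm from the axis, a cell stands up to 79 mm above the bench
- blue_tab (a point): point on the top edge of the blue tab, midway across its thickness, 82 mm from the wheel's axis, 48 mm above the bench
- marker_yellow: yellow disc, 34 mm across, 3 mm thick, lying on the plate under the path of the tabs (its top 15 mm above the bench); origin at the centre of its underside
- start_button (a joint): travel of the green start button (m): 0 up, 0.006 fully down; sprung, 5 N presses it fully down and it comes back up when released
- start_button_top (a point): centre of the top face of the green start button, 28 mm across, facing up, in a black housing on the plate's near left corner
- cell_blue: blue cylindrical cell, 18 mm across, clamped upright in the wheel next to the blue tab; origin at its bottom centre
- cell_green_1: green cylindrical cell, 18 mm across, clamped upright in the wheel at a grey tab; origin at its bottom centre
- cell_green_2: green cylindrical cell, 18 mm across, clamped upright in the wheel at a grey tab; origin at its bottom centre
- cell_green_3: green cylindrical cell, 18 mm across, clamped upright in the wheel at a grey tab; origin at its bottom centre
- spare_cell: loose green cell standing on the bench beside the plate, 18 mm across, 66 mm high; origin at its underside; leave alone
- kapton_roll: loose roll of amber tape lying flat beside the plate, 64 mm across, 19 mm high; leave alone
- vial_1: loose vial with black cap standing on the bench beside the plate, 26 mm across, 59 mm high; origin at its underside; leave alone
- battery_1: loose small red and white battery standing on the bench beside the plate, 15 mm across, 50 mm high; origin at its underside; leave alone

How it is judged:
By the outcome, as a careful person would: the job done as asked, in the order asked, and still so for the second after the job is handed in, with the robot touching nothing.
It also fails if it takes over 54 s, if anything falls off the work surface, if the arm or the gripper's body presses on something with over 40 N, if the wrist force passes 120 N, or if a joint passes its speed limit or range.

## Working session

There is one attempt and no reset: what is moved stays moved. The work goes in short steps, Python scripts to look and compute and a shell command to move; the robot and the scene stay as the last step left them, time stands still between calls to the robot, and variables do not carry over. Pictures are saved under pics/ and viewed, at most 11 in all, crops included, and the job is handed in when it is done.

```bash
mkdir -p pics
cat > h.py <<'E'
import numpy as np, cv2
from scipy.spatial.transform import Rotation as R
from workcell import arm, optics, ticket, spot_in, cut_out, place_of
def rot(a):
    a=np.array(a,float)
    if a.shape==(3,3): return a
    if a.size==4: return R.from_quat(a).as_matrix()
    return R.from_euler('xyz',a,degrees=True).as_matrix()
def ray(c,px):  # px=(col,row)
    K=np.array(c["camera_matrix"]); k=c["k1"]
    d=np.array([(px[0]-K[0,2])/K[0,0],(px[1]-K[1,2])/K[1,1]]); u=d.copy()
    for _ in range(20): u=d/(1+k*(u@u))
    v=rot(c["attitude"])@np.array([u[0],u[1],1]); return np.array(c["xyz"]),v
def at_z(c,px,z):
    o,v=ray(c,px); return o+v*(z-o[2])/v[2]
def tri(rs):
    A=np.zeros((3,3));b=np.zeros(3)
    for o,v in rs:
        v=v/np.linalg.norm(v);P=np.eye(3)-np.outer(v,v);A+=P;b+=P@o
    p=np.linalg.solve(A,b); return p,[float(np.linalg.norm(np.cross(p-o,v/np.linalg.norm(v)))) for o,v in rs]
E
python3 - <<'E'
from h import *
np.set_printoptions(precision=4,suppress=True)
cs={}
for n in ("top","scene"):
    c=cs[n]=optics.capture(n); cv2.imwrite(f"pics/{n}0.png",c["pixels"]); print(n,c["xyz"],c["attitude"],c["k1"])
pts={}
for th,z in (("turret_hub",.05),("blue_tab",.048),("marker_yellow",.012),("start_button_top",.03),("turret_base",0),("cell_blue",.03),("spare_cell",0),("kapton_roll",0),("vial_1",0),("battery_1",0)):
    rs=[]
    for n in cs:
        r=place_of(n,th)
        for q in r[:2]:
            px=q["centre"][::-1]; print(th,n,round(q["confidence"],2),np.round(px,1),at_z(cs[n],px,z))
        if r: rs.append(ray(cs[n],r[0]["centre"][::-1]))
    if len(rs)==2: print("   tri",*tri(rs))
print(arm.observe())
E
```

```text
top [0.3887 0.1135 0.9019] [-167.9213   -0.3842  -93.5295] 0.013071507093735673
scene [ 0.0884 -0.4364  0.6057] [-126.4203   -1.3786  -39.5827] 0.03971506743962559
turret_hub top 0.88 [275.9 210. ] [0.5799 0.1041 0.05  ]
turret_hub scene 0.64 [281.3 218.9] [0.5704 0.1125 0.05  ]
   tri [0.5739 0.1074 0.053 ] [0.006167422025264008, 0.006167422025264163]
blue_tab top 0.88 [293.4 239.4] [0.5132 0.0702 0.048 ]
blue_tab top 0.71 [346.1 215.7] [ 0.5584 -0.0484  0.048 ]
blue_tab scene 0.9 [272.5 239.2] [0.514  0.0731 0.048 ]
   tri [0.5124 0.0706 0.0506] [0.0004373104683592088, 0.00043731046835903314]
marker_yellow top 0.69 [263.1 183.2] [0.6537 0.1295 0.012 ]
marker_yellow scene 0.22 [281.7 236.8] [0.5625 0.1    0.012 ]
   tri [ 0.6425  0.1454 -0.0473] [0.031491365509176014, 0.031491365509175986]
start_button_top top 0.63 [234.9 274.1] [0.448  0.2008 0.03  ]
start_button_top top 0.37 [273.8 211.9] [0.5803 0.1088 0.03  ]
start_button_top scene 0.41 [212.2 221.6] [0.4608 0.2183 0.03  ]
   tri [0.4479 0.1983 0.0481] [0.0013069059515087675, 0.001306905951508727]
turret_base top 0.8 [273.7 214.
[... 1212 characters left out ...]
8.5] [0.4906 0.2963 0.    ]
battery_1 top 0.52 [272.7 210.6] [0.5902 0.111  0.    ]
battery_1 scene 0.58 [205.4 208.3] [0.4957 0.3069 0.    ]
   tri [0.4892 0.2944 0.0101] [0.0003282124971883411, 0.0003282124971882369]
{'t': 1.1, 'joints': array([ 68.514 ,  18.6887, -11.0352,  60.2735,   0.0029,  82.3128]), 'qvel': array([-0.0307,  0.1393, -0.0451,  0.0432,  0.0175,  0.0884]), 'tau': array([  0.0005, -44.3341,  26.276 ,   0.0011,  -0.    ,  -0.    ]), 'tool_pos': array([0.1312, 0.5342, 0.2423]), 'eef_rot': array([179.9971,  -0.0025, 166.2012]), 'ft_force': array([ 0.2448, -0.1275,  0.4096]), 'moment': array([-0.036 ,  0.0243, -0.0056]), 'finger_force': 0.0, 'grip_width': 0.08571104812815615}
```

Run:
```python
import cv2
a=cv2.imread("pics/top0.png")[140:310,140:390]; cv2.imwrite("pics/top0c.png",cv2.resize(a,None,fx=3.2,fy=3.2,interpolation=2)[:, :800])
```

```text
(no output)
```

View pics/top0c.png

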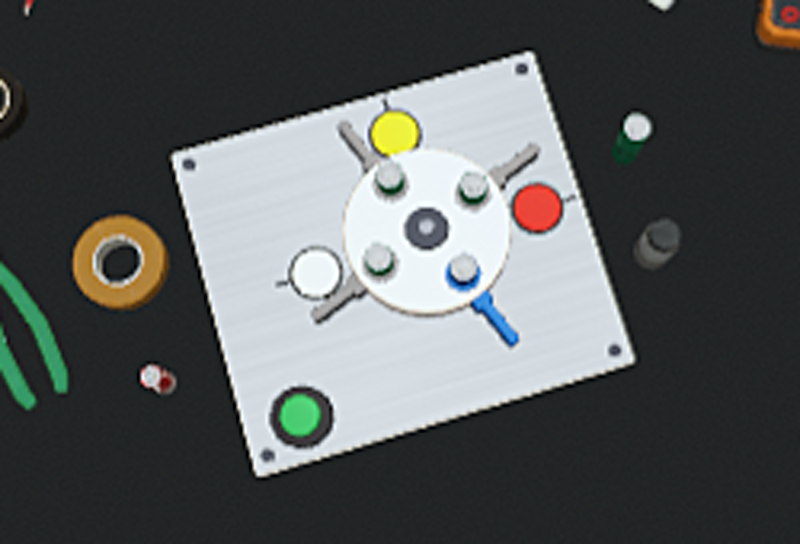

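View pics/scene0.png

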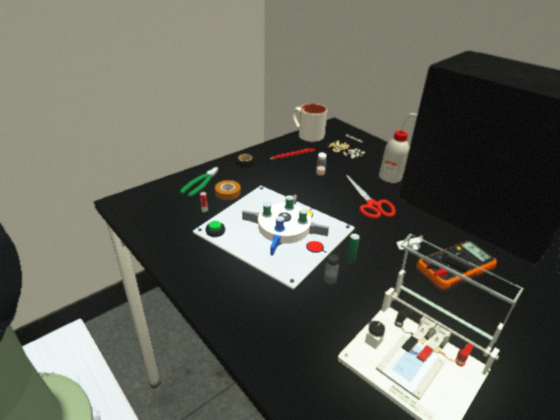

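The top view crop shows the yellow disc on the far side at px (263,182), with red right (308,205) and white left (238,225). The blue tab points at the robot and slightly right (~207° in the world), and the button is near left at (234,270). The scene view agrees. Yellow is about 170° anticlockwise from the blue tab, so I'll go that way, starting above the blue tab's clockwise side with the gripper shut.

```bash
python3 -m handwheel '-45.5 -33 0 0 0 73 255;-45.5 -33 0 0 0 73 255;-45.5 -33 0 0 0 73 255;-45.5 -33 0 0 0 73 255;-45.5 -33 0 0 0 73 255;-45.5 -33 0 0 0 73 255;-45.5 -33 0 0 0 73 255;-45.5 -33 0 0 0 73 255;-45.5 -33 0 0 0 73 255;-45.5 -33 0 0 0 73 255'
cat >> h.py <<'E'
np.set_printoptions(precision=4,suppress=True)
def look(n,save=None,things=("turret_hub","blue_tab","marker_yellow","start_button_top","turret_base")):
    c=optics.capture(n)
    if save: cv2.imwrite(save,c["pixels"])
    Z=dict(turret_hub=.05,blue_tab=.048,marker_yellow=.012,start_button_top=.04,turret_base=0)
    out={}
    for th in things:
        r=place_of(n,th)
        if r:
            px=r[0]["centre"][::-1]; out[th]=(px,at_z(c,px,Z[th])); print(n,th,round(r[0]["confidence"],2),np.round(px,1),out[th][1])
    return c,out
E
python3 - <<'E'
from h import *
look("wrist","pics/w1.png")
E
```

```text
t: 2.35
tool_pos: [0.497, 0.1019, 0.2422]
eef_rot: [179.9, 0.0, 92.8]
ft_force: [-0.5, 0.9, 0.5]
grip_width: -0.0002
finger_force: 0.0
wrist turret_hub 0.64 [365.4 174.7] [0.58  0.111 0.05 ]
wrist blue_tab 0.74 [292.  213.7] [0.5092 0.0654 0.048 ]
wrist marker_yellow 0.61 [430.7 153.8] [0.659  0.1297 0.012 ]
wrist start_button_top 0.77 [247.5  66.3] [0.4595 0.2065 0.04  ]
wrist turret_base 0.96 [351.9 163.4] [0.5764 0.1126 0.    ]
```

View pics/w1.png

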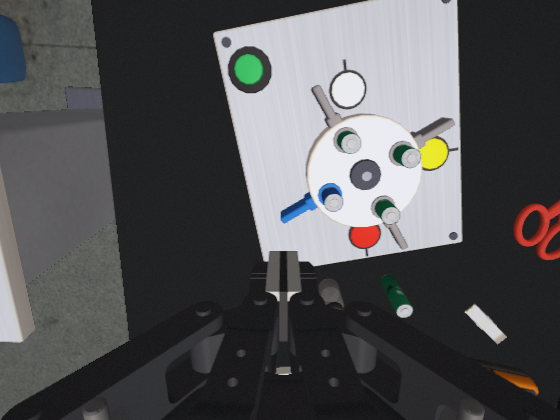

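The wrist view shows the wheel hub at about (365,175), blue tab at (292,214), yellow disc at (431,153), red at (365,236) and the button at (249,69), all clear of the fingers. I'll refine from the disc colours in two views.

```bash
cat >> h.py <<'E'
def blob(img,h0,h1,near,rad=45,smin=120):
    hsv=cv2.cvtColor(img,cv2.COLOR_BGR2HSV).astype(int)
    m=((hsv[...,0]-h0)%180<=(h1-h0)%180)&(hsv[...,1]>smin)&(hsv[...,2]>60)
    n,l,s,ce=cv2.connectedComponentsWithStats(m.astype(np.uint8))
    ok=[i for i in range(1,n) if s[i,4]>40 and np.hypot(*(ce[i]-near))<rad]
    i=max(ok,key=lambda i:s[i,4]); return ce[i],s[i],l==i
E
python3 - <<'E'
from h import *
g=[]
for n,Yn,Rn,Bn in (("top",(263,182),(308,205),(234,270)),("wrist",(431,153),(365,236),(249,69))):
    c=optics.capture(n); im=c["pixels"]
    P={}
    for k,h,nr in (("Y",(22,35),Yn),("R",(170,8),Rn)):
        ce,s,_=blob(im,*h,nr,15); P[k]=at_z(c,ce,.015)[:2]; print(n,k,ce,s,P[k])
    ce,s,_=blob(im,45,80,Bn,15); g.append(ray(c,ce)); print("btn",ce,s,at_z(c,ce,.045))
    d=P["Y"]-P["R"]; mid=(P["Y"]+P["R"])/2
    perp=np.array([-d[1],d[0]])/2   # left of R->Y is the hub side
    hub=mid+perp; u=P["Y"]-hub
    print(n,"|YR|",np.hypot(*d),"hub",hub,"yaw",np.degrees(np.arctan2(u[1],u[0])))
print(tri(g))
E
```

```text
Traceback (most recent call last):
  File "h.py", line 37, in blob
    i=max(ok,key=lambda i:s[i,4]); return ce[i],s[i],l==i
ValueError: max() iterable argument is empty
```

Run:
```python
from h import *
g=[]
for n,Yn,Rn,Bn in (("top",(263,182),(308,205),(234,270)),("wrist",(431,153),(365,236),(249,69))):
    c=optics.capture(n); im=cv2.imread("pics/top0.png") if n=="top" else c["pixels"]
    P={}
    for k,h,nr in (("Y",(20,38),Yn),("R",(165,12),Rn)):
        ce,s,_=blob(im,*h,nr,18,90); P[k]=at_z(c,ce,.015)[:2]; print(n,k,ce,s,P[k])
    ce,s,_=blob(im,45,80,Bn,15); g.append(ray(c,ce)); print("btn",ce,s,at_z(c,ce,.045))
    d=P["Y"]-P["R"]; mid=(P["Y"]+P["R"])/2
    perp=np.array([-d[1],d[0]])/2   # left of R->Y is the hub side
    hub=mid+perp; u=P["Y"]-hub
    print(n,"|YR|",np.hypot(*d),"hub",hub,"yaw",np.degrees(np.arctan2(u[1],u[0])))
print(tri(g))
```

```text
top Y [262.9217 181.1446] [256 175  15  14 166] [0.6578 0.1296]
top R [307.5856 204.5414] [300 197  16  16 181] [0.5962 0.0307]
btn [233.219  269.3431] [227 263  13  14 137] [0.4572 0.2024 0.045 ]
top |YR| 0.11650533529978996 hub [0.5775 0.1109] yaw 13.064211966165393
wrist Y [436.0551 158.9648] [422 144  29  31 653] [0.6608 0.1306]
wrist R [366.583  240.2143] [352 230  30  22 518] [0.5979 0.03  ]
btn [252.9062  73.7835] [239  59  29  31 693] [0.4607 0.2041 0.045 ]
wrist |YR| 0.11862707980628448 hub [0.579  0.1118] yaw 12.996351459797232
(array([0.4589, 0.2051, 0.0228]), [0.00035539122951240137, 0.0003553912295122915])
```

Hub at (0.578, 0.111), plate yaw 13°, blue tab at about 212°, so it needs about +161°. The finger is at 184°, so I'll descend.

```bash
python3 -m handwheel '0 0 6 0 0 0 255;0 0 12 0 0 0 255;0 0 17 0 0 0 255;0 0 19.5 0 0 0 255;0 0 19.5 0 0 0 255;0 0 19.5 0 0 0 255'
```

```text
t: 3.55
tool_pos: [0.4952, 0.1055, 0.0484]
eef_rot: [179.9, -0.0, 93.2]
ft_force: [0.2, 0.4, -0.1]
grip_width: -0.0003
finger_force: 0.0
```

```bash
P='-.73 .03 0 0 0 -5 255;-1.46 .13 0 0 0 -10 255;-2.17 .29 0 0 0 -15 255;-2.87 .51 0 0 0 -20 255;-3.55 .79 0 0 0 -25 255;-4.2 1.13 0 0 0 -30 255;-4.82 1.52 0 0 0 -35 255;-5.4 1.97 0 0 0 -40 255;-5.94 2.46 0 0 0 -45 255;-6.43 3 0 0 0 -50 255'; unset P
python3 -m handwheel '-.73 .03 0 0 0 -5 255;-1.46 .13 0 0 0 -10 255;-2.17 .29 0 0 0 -15 255;-2.87 .51 0 0 0 -20 255;-3.55 .79 0 0 0 -25 255;-4.2 1.13 0 0 0 -30 255;-4.82 1.52 0 0 0 -35 255;-5.4 1.97 0 0 0 -40 255;-5.94 2.46 0 0 0 -45 255;-6.43 3 0 0 0 -50 255'
python3 - <<'E'
from h import *
look("wrist","pics/w2.png",("blue_tab","turret_hub"))
look("scene",None,("blue_tab",))
E
```

```text
t: 4.8
tool_pos: [0.5289, 0.0433, 0.0492]
eef_rot: [179.8, 0.1, 143.4]
ft_force: [-1.3, 2.1, 0.4]
grip_width: 0.0001
finger_force: 1.0
wrist turret_hub 0.86 [473.2 279.9] [0.5802 0.1127 0.05  ]
scene blue_tab 0.82 [296.9 239.6] [0.5525 0.0415 0.048 ]
```

View pics/w2.png

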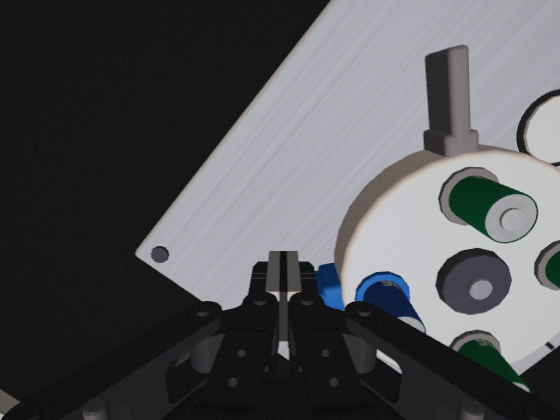

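The wrist view shows the finger behind the blue tab and carrying it round, clear of the disc and cells. Tab at about 250°, force about 2.5 N. I'll go on.

```bash
python3 -m handwheel '-.73 .03 0 0 0 -5 255;-1.46 .13 0 0 0 -10 255;-2.17 .29 0 0 0 -15 255;-2.87 .51 0 0 0 -20 255;-3.55 .79 0 0 0 -25 255;-4.2 1.13 0 0 0 -30 255;-4.82 1.52 0 0 0 -35 255;-5.4 1.97 0 0 0 -40 255;-5.94 2.46 0 0 0 -45 255;-6.43 3 0 0 0 -50 255'
python3 -m handwheel '-.73 .03 0 0 0 -5 255;-1.46 .13 0 0 0 -10 255;-2.17 .29 0 0 0 -15 255;-2.87 .51 0 0 0 -20 255;-3.55 .79 0 0 0 -25 255;-4.2 1.13 0 0 0 -30 255;-4.82 1.52 0 0 0 -35 255;-5.4 1.97 0 0 0 -40 255;-5.4 1.97 0 0 0 -40 255;-5.4 1.97 0 0 0 -40 255'
python3 - <<'E'
from h import *
look("wrist","pics/w3.png",("blue_tab","turret_hub","marker_yellow"))
look("top",None,("blue_tab","marker_yellow"))
look("scene",None,("blue_tab","turret_hub"))
E
```

```text
t: 6.3
tool_pos: [0.5967, 0.028, 0.0475]
eef_rot: [-180.0, -0.1, -166.7]
ft_force: [-1.7, -1.1, 0.9]
grip_width: 0.0003
finger_force: 1.1
t: 7.55
tool_pos: [0.6452, 0.0598, 0.0474]
eef_rot: [180.0, 0.0, -126.9]
ft_force: [0.5, 1.3, -0.3]
grip_width: 0.0007
finger_force: 0.0
top blue_tab 0.39 [262.8 181.6] [0.6467 0.1293 0.048 ]
top marker_yellow 0.42 [265.2 180.9] [0.659  0.1243 0.012 ]
scene blue_tab 0.97 [317.5 214.3] [0.6462 0.0783 0.048 ]
scene turret_hub 0.74 [280.7 219.7] [0.5675 0.1111 0.05  ]
```

View pics/w3.png

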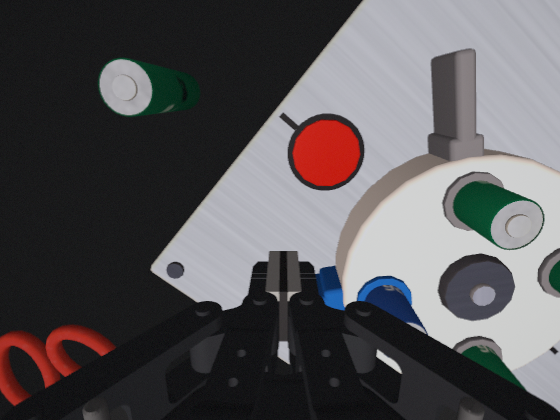

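The wrist view shows the wheel well round, with the red disc at (326,152) and a grey tab at (465,52); blue tab at about −26°. The target is 13°, so I'll push 33° more, then lift and measure.

```bash
python3 -m handwheel '-.73 .03 0 0 0 -5 255;-1.46 .13 0 0 0 -10 255;-2.17 .29 0 0 0 -15 255;-2.87 .51 0 0 0 -20 255;-3.55 .79 0 0 0 -25 255;-4.2 1.13 0 0 0 -30 255;-4.57 1.35 0 0 0 -33 255;-4.57 1.35 0 0 0 -33 255'
python3 -m handwheel '2 0 0 0 0 0 255;2 0 -5 0 0 0 255;2 0 -10 0 0 0 255;3 -3 -13 0 0 0 255;3 -3 -13 0 0 0 255;3 -3 -13 0 0 0 255'
python3 - <<'E'
from h import *
c,o=look("wrist","pics/w4.png",("blue_tab","turret_hub","marker_yellow","cell_blue")) if 0 else look("wrist","pics/w4.png")
look("scene","pics/s4.png",("blue_tab","turret_hub"))
look("top","pics/t4.png",("blue_tab","turret_hub"))
E
```

```text
t: 9.05
tool_pos: [0.6623, 0.1043, 0.0473]
eef_rot: [-180.0, -0.0, -93.8]
ft_force: [0.2, -0.2, -0.1]
grip_width: -0.0002
finger_force: 0.4
t: 9.8
tool_pos: [0.6887, 0.0715, 0.1761]
eef_rot: [179.9, 0.0, -93.9]
ft_force: [-0.7, 0.3, 0.3]
grip_width: 0.0001
finger_force: 0.0
wrist turret_hub 0.7 [418.5 235.3] [0.5768 0.1124 0.05  ]
wrist blue_tab 0.16 [399.5 181.5] [0.594  0.0649 0.048 ]
wrist marker_yellow 0.77 [317.7 242.8] [0.6588 0.1312 0.012 ]
wrist start_button_top 0.67 [528.5 309.6] [0.4635 0.2013 0.04  ]
wrist turret_base 0.61 [394.3 214.6] [0.5812 0.1115 0.    ]
scene blue_tab 0.97 [310.7 201.9] [0.6671 0.1225 0.048 ]
scene turret_hub 0.61 [284.  218.8] [0.5752 0.1092 0.05  ]
```

View pics/w4.png

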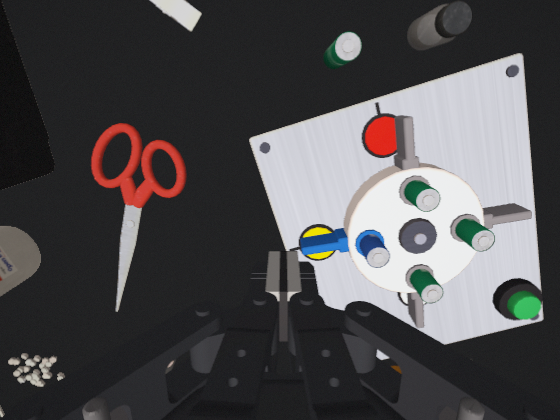

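The wrist view shows the blue tab lying over the yellow disc (318,243), pointing left, and close to centred. I'll overlay the model at several angles to get the residual.

```bash
cat >> h.py <<'E'
def proj(c,p):
    q=rot(c["attitude"]).T@(np.array(p)-np.array(c["xyz"])); u=q[:2]/q[2]; u=u*(1+c["k1"]*(u@u))
    K=np.array(c["camera_matrix"]); return np.array([K[0,0]*u[0]+K[0,2],K[1,1]*u[1]+K[1,2]])
def fit(c):
    # hub + wheel angle by matching the edge picture to projected tab-top outlines; plate by disc circles/plate edges
    from scipy.optimize import minimize
    g=cv2.cvtColor(c["pixels"],cv2.COLOR_BGR2GRAY); e=cv2.Canny(g,40,110)
    dt=np.minimum(cv2.distanceTransform(255-e,cv2.DIST_L2,5),4)
    mask=np.ones(g.shape,bool); mask[248:,:345]=0
    def cost(pts):
        q=np.array([proj(c,p) for p in pts]); x=q[:,0].astype(np.float32); y=q[:,1].astype(np.float32)
        v=cv2.remap(dt.astype(np.float32),x,y,cv2.INTER_LINEAR,borderValue=4).ravel()
        ok=(x>1)&(x<558)&(y>1)&(y<418)&~((y>248)&(x<345)); return (v[ok]**2).mean() if ok.any() else 16
    def wheel(s):
        a=np.radians(s[2]); P=[]
        for k in range(4):
            cs,sn=np.cos(a+k*np.pi/2),np.sin(a+k*np.pi/2)
            L=[(r,w) for r in np.arange(.066,.0981,.002) for w in (-.004,.004)]+[(.098,w) for w in (-.002,0,.002)]
            P+=[(s[0]+r*cs-w*sn,s[1]+r*sn+w*cs,.048) for r,w in L]
        return P
    def plate(s):
        a=np.radians(s[2]); cs,sn=np.cos(a),np.sin(a)
        L=[(x,y) for x in np.arange(-.125,.116,.006) for y in (-.115,.16)]+[(x,y) for y in np.arange(-.115,.161,.006) for x in (-.125,.115)]
        return [(s[0]+x*cs-y*sn,s[1]+x*sn+y*cs,.012) for x,y in L]
    out=[]
    for f,a0s in ((wheel,(8,11,14,17)),(plate,(12,14))):
        b=min((minimize(lambda s:cost(f((s[0]/100,s[1]/100,s[2]))),(57.8,11.1,a),method="Nelder-Mead",options=dict(initial_simplex=[(57.8,11.1,a),(58.3,11.1,a),(57.8,11.6,a),(57.8,11.1,a+2)],maxiter=150)) for a in a0s),key=lambda r:r.fun)
        print(f.__name__,b.x,"cost",round(b.fun,2)); out.append((b.x,f((b.x[0]/100,b.x[1]/100,b.x[2]))))
    return out
E
python3 - <<'E'
from h import *
c=optics.capture("wrist"); o=fit(c)
im=cv2.resize(c["pixels"][40:360,230:560],None,fx=2,fy=2,interpolation=2)
for (x,P),col in zip(o,((0,0,255),(255,0,255))):
    for p in P:
        q=(proj(c,p)-(230,40))*2; cv2.circle(im,tuple(int(v) for v in q),1,col,-1)
im=im[:600]; cv2.imwrite("pics/w5.png",im)
E
```

```text
wheel [58.6354 11.1634  6.1537] cost 1.32
plate [58.0066 11.1654 13.2901] cost 2.17
```

View pics/w5.png

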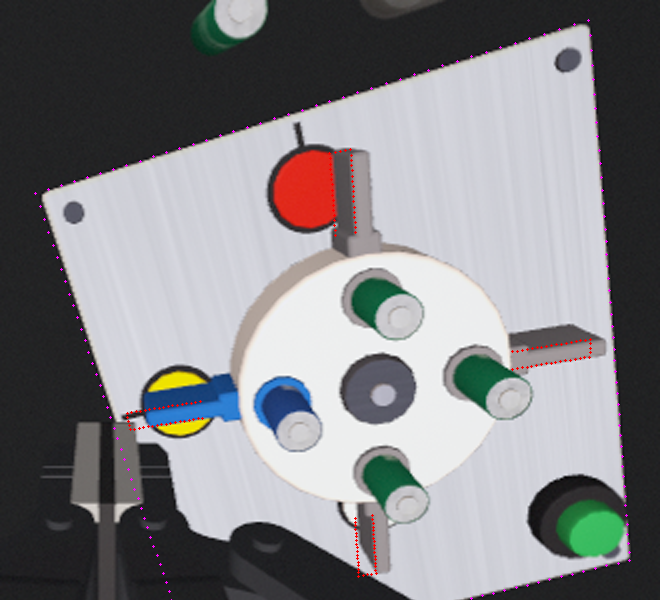

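The plate fit is good, but the wheel fit slipped onto side faces. I'll refit the angle with the hub fixed at the plate's axis.

Run:
```python
from h import *
c=optics.capture("wrist"); im=c["pixels"]
# blue tab pixels -> project to z=.048; opposite/side tabs by hand-picked top-face tips from the crop
hub=np.array([.5801,.1117])
hp=proj(c,[*hub,.05]); print("hub px crop",(hp-(230,40))*2)
pk={"blue":((146,413),0),"right":((601,349),180),"up":((361,152),-90),"low":((382,571),90)}
for k,(q,off) in pk.items():
    p=at_z(c,np.array(q)/2+(230,40),.048)[:2]-hub; print(k,np.hypot(*p),(np.degrees(np.arctan2(p[1],p[0]))-off+180)%360-180)
e=[at_z(c,np.array(pk[k][0])/2+(230,40),.048)[:2] for k in("right","blue","up","low")]
for a,b in((0,1),(2,3)):
    d=e[b]-e[a]; print("line",np.hypot(*d),np.degrees(np.arctan2(d[1],d[0])), "mid",(e[a]+e[b])/2)
big=cv2.resize(im[215:285,280:420],None,fx=5.7,fy=5.7,interpolation=cv2.INTER_CUBIC)
def line(P,col):
    q=[tuple(int(v) for v in (proj(c,p)-(280,215)+.5)*5.7) for p in P]; cv2.polylines(big,[np.array(q)],True,col,1)
for a,col in((13.3,(0,0,255)),):
    t=np.radians(a);u=np.array([np.cos(t),np.sin(t)]);n=np.array([-u[1],u[0]])
    line([(*(hub+r*u+w*n),.048) for r,w in((.06,-.004),(.098,-.004),(.098,.004),(.06,.004))],col)
    th=np.linspace(0,6.28,60); line([(*(hub+.082*u+.017*np.array([np.cos(x),np.sin(x)])),.015) for x in th],(0,200,0))
cv2.imwrite("pics/w6.png",big)
```

```text
hub px crop [372.0342 386.6883]
blue 0.09623553732335749 4.087725803416134
right 0.09624279298314752 5.933017044705991
up 0.09728253324628021 5.249031033443117
low 0.09619764534470572 6.508736361630895
line 0.192453374762237 5.01040620710094 mid [0.5802 0.1102]
line 0.19346848841278297 95.8753518263862 mid [0.5791 0.1111]
```

View pics/w6.png

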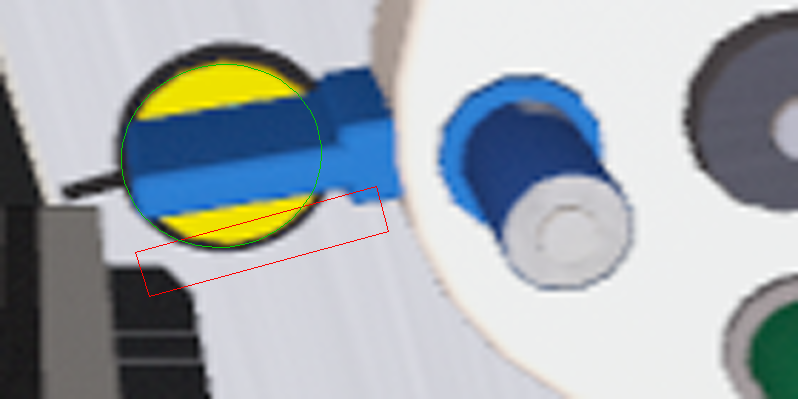

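All four tabs agree: the wheel is at 5.4° against the target of 13.2° (green: disc model on the disc; red: where the tab top should be). I'll go back behind the tab and push about 7.8° more.

```bash
python3 -m handwheel '-1 3 0 0 0 0 255;-1 3 6 0 0 0 255;-1 3 13 0 0 0 255;-1 3 13 0 0 0 255;-2.5 3 13 0 0 0 255;-3 3 13 0 0 0 255;-3.5 3.02 13 0 0 -3.5 255;-3.9 3.05 13 0 0 -6 255;-4.14 3.08 13 0 0 -7.8 255;-4.14 3.08 13 0 0 -7.8 255'
python3 -m handwheel '0 0 0 0 0 0 255;0 0 0 0 0 0 255'
```

```text
t: 11.75
tool_pos: [0.6634, 0.1161, 0.0491]
eef_rot: [-179.8, -0.0, -86.0]
ft_force: [0.7, -0.6, 0.7]
grip_width: 0.0
finger_force: 0.6
t: 12.0
tool_pos: [0.6619, 0.1157, 0.0474]
eef_rot: [180.0, 0.0, -86.0]
ft_force: [1.0, -1.6, 0.1]
grip_width: -0.0001
finger_force: 0.5
```

```bash
python3 -m handwheel '2 0 0 0 0 0 255;2 0 -5 0 0 0 255;2 0 -10 0 0 0 255;4 -3 -13 0 0 0 255;4 -3 -13 0 0 0 255;4 -3 -13 0 0 0 255;4 -3 -13 0 0 0 255'
python3 - <<'E'
from h import *
c=optics.capture("wrist"); im=c["pixels"].copy(); o=fit(c)
(px,_)=o[1]; hub=px[:2]/100; print("hub",hub)
L=lambda P,col: cv2.polylines(im2,[np.array([tuple(int(v) for v in (proj(c,p)-off+.5)*s) for p in P])],True,col,1)
hp=proj(c,[*hub,.05]); x0=int(np.clip(hp[0]-170,0,560-266)); y0=int(np.clip(hp[1]-100,0,220)); off=np.array([x0,y0]); s=3
im2=cv2.resize(im[y0:y0+200,x0:x0+266],None,fx=s,fy=s,interpolation=cv2.INTER_CUBIC); print(off)
for k in range(4):
    t=np.radians(13.2+90*k);u=np.array([np.cos(t),np.sin(t)]);n=np.array([-u[1],u[0]])
    L([(*(hub+r*u+w*n),.048) for r,w in((.06,-.004),(.098,-.004),(.098,.004),(.06,.004))],(0,0,255))
    if k==0: L([(*(hub+.082*u+.017*np.array([np.cos(x),np.sin(x)])),.015) for x in np.linspace(0,6.28,60)],(0,200,0))
cv2.imwrite("pics/w7.png",im2)
E
```

```text
t: 12.88
tool_pos: [0.6928, 0.078, 0.1752]
eef_rot: [179.8, 0.0, -86.0]
ft_force: [0.1, -0.2, -0.1]
grip_width: 0.0004
finger_force: 0.0
wheel [57.9419 11.0949 13.9928] cost 1.37
plate [58.0193 11.1615 13.116 ] cost 2.23
hub [0.5802 0.1116]
[242 144]
```

View pics/w7.png

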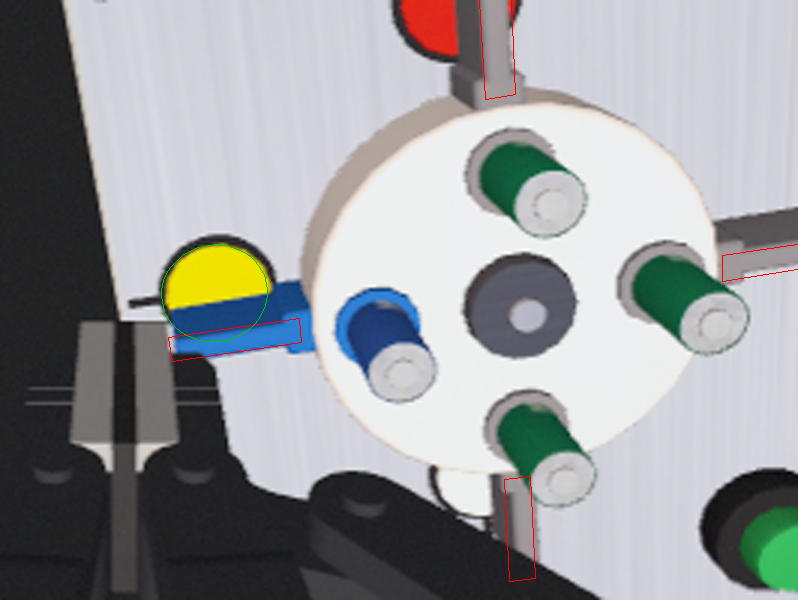

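The tab outline at the target angle lies on the blue tab within about 1 px (fit 14.0° against plate 13.1°, about 1 mm at the tab), so the wheel is set. Next is the button: I'll stand off beside it for one measurement.

```bash
python3 -m handwheel '-20.8 22 0 0 0 0 255;-20.8 22 0 0 0 0 255;-20.8 22 0 0 0 0 255;-20.8 22 0 0 0 0 255;-20.8 22 0 0 0 0 255;-20.8 22 0 0 0 0 255;-20.8 22 0 0 0 0 255;-20.8 22 0 0 0 0 255;-20.8 22 0 0 0 0 255'
python3 - <<'E'
from h import *
c,o=look("wrist","pics/w8.png",("start_button_top","turret_hub","blue_tab","marker_yellow"))
px=o["start_button_top"][0]
ce,s,m=blob(c["pixels"],45,80,px,40); print("green",ce,s)
ct,_=look("top",None,("start_button_top",))
cs,os_=look("scene",None,("start_button_top",))
rs=[ray(c,ce)]
st,ss,_=blob(cv2.imread("pics/top0.png"),45,80,(234,270),15); rs.append(ray(ct,st))
try:
    sc,s2,_=blob(cv2.imread("pics/scene0.png"),45,80,(214,225),15); rs.append(ray(cs,sc)); print(sc,s2)
except Exception as e: print(e)
print(tri(rs[:2]),tri(rs))
for z in(.03,.04): print([at_z(k,q,z) for k,q in((c,ce),(ct,st))])
S=arm.observe(); p=S["tool_pos"]; Rm=rot(S["eef_rot"]); print(p,S["eef_rot"],"to btn, tool cm",Rm.T@(tri(rs[:2])[0]-p)*100)
E
```

```text
t: 14.05
tool_pos: [0.4615, 0.2693, 0.177]
eef_rot: [180.0, -0.0, -86.1]
ft_force: [0.7, -0.0, -0.3]
grip_width: 0.0
finger_force: 0.0
wrist start_button_top 0.91 [289.2 113.7] [0.4616 0.2036 0.04  ]
green [291.6478 114.7355] [275  98  34  35 934]
top start_button_top 0.48 [232.4 271.1] [0.454  0.2048 0.04  ]
scene start_button_top 0.54 [211.1 225.4] [0.4452 0.197  0.04  ]
[214.7    225.6455] [208 221  14  10 110]
(array([0.4591, 0.2051, 0.0205]), [0.00010365452888287323, 0.00010365452888280465]) (array([0.4588, 0.2046, 0.028 ]), [0.0005394995785387907, 0.0004688248836935228, 0.0003918658545000572])
[array([0.4593, 0.2047, 0.03  ]), array([0.4584, 0.204 , 0.03  ])]
[array([0.4596, 0.2043, 0.04  ]), array([0.4576, 0.203 , 0.04  ])]
[0.4607 0.2701 0.1773] [179.9994   0.0023 -86.001 ] to btn, tool cm [ 6.4736  0.6075 15.6773]
```

View pics/w8.png

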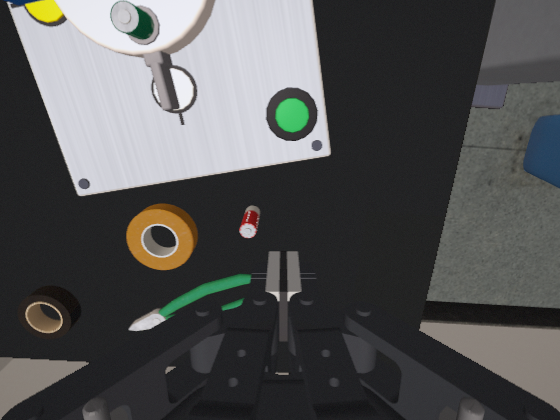

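The wrist view shows the button at (292,115), unobstructed, with the battery and tape at (250,222) and (162,237). Three views put its top at (0.459, 0.2045, ≈0.028). I'll move over it and come down.

```bash
python3 -m handwheel '6.5 .6 0 0 0 0 255;6.5 .6 0 0 0 0 255;6.5 .6 4 0 0 0 255;6.5 .6 8 0 0 0 255;6.5 .6 11 0 0 0 255;6.5 .6 11 0 0 0 255;6.5 .6 11 0 0 0 255'
python3 -m handwheel '0 0 .5 0 0 0 255;0 0 1 0 0 0 255;0 0 1.5 0 0 0 255;0 0 1.5 0 0 0 255;0 0 1.5 0 0 0 255'
```

```text
t: 15.38
tool_pos: [0.4599, 0.2054, 0.0682]
eef_rot: [-179.9, 0.0, -86.0]
ft_force: [-0.9, -0.8, -0.3]
grip_width: -0.0001
finger_force: 0.0
t: 16.0
tool_pos: [0.4592, 0.2048, 0.0523]
eef_rot: [180.0, -0.0, -86.0]
ft_force: [0.3, 1.0, -0.0]
grip_width: 0.0
finger_force: 0.0
```

```bash
python3 -m handwheel '0 0 .3 0 0 0 255;0 0 .6 0 0 0 255;0 0 .9 0 0 0 255;0 0 .9 0 0 0 255'
python3 -m handwheel '0 0 .2 0 0 0 255;0 0 .4 0 0 0 255;0 0 .4 0 0 0 255'
```

```text
t: 16.5
tool_pos: [0.4592, 0.2049, 0.0432]
eef_rot: [180.0, -0.0, -86.0]
ft_force: [-0.5, -0.5, 2.5]
grip_width: 0.0
finger_force: 1.2
t: 16.88
tool_pos: [0.4593, 0.2048, 0.0393]
eef_rot: [-180.0, 0.0, -86.0]
ft_force: [-1.6, -0.9, 4.0]
grip_width: 0.0003
finger_force: 2.3
```

```bash
python3 -m handwheel '0 0 .2 0 0 0 255;0 0 .3 0 0 0 255;0 0 .3 0 0 0 255;0 0 .3 0 0 0 255'
```

```text
t: 17.38
tool_pos: [0.4594, 0.2049, 0.0386]
eef_rot: [-179.9, -0.0, -86.0]
ft_force: [-7.4, -2.7, 28.2]
grip_width: -0.0002
finger_force: 14.0
```

Fully down (hard stop, 28 N). I'll release, retreat up and away, and check the wheel and button once more.

```bash
python3 -m handwheel '0 0 -1 0 0 0 255;0 0 -3 0 0 0 255;0 0 -8 0 0 0 255;0 0 -14 0 0 0 255;-6.5 0 -15 0 0 0 255;-12 6 -20 0 0 0 255;-12 6 -20 0 0 0 255;-16 8 -20 0 0 0 255;-16 8 -20 0 0 0 255;-16 8 -20 0 0 0 255'
python3 - <<'E'
from h import *
c,o=look("top","pics/t9.png")
c0=cv2.imread("pics/top0.png")
a=cv2.resize(c["pixels"][150:290,150:350],None,fx=4,fy=4,interpolation=cv2.INTER_CUBIC); 
hub=np.array([.5777,.111])
for k in range(4):
    t=np.radians(13.1+90*k);u=np.array([np.cos(t),np.sin(t)]);n=np.array([-u[1],u[0]])
    P=[(*(hub+r*u+w*n),.048) for r,w in((.06,-.004),(.098,-.004),(.098,.004),(.06,.004))]
    cv2.polylines(a,[np.array([tuple(int(v) for v in (proj(c,p)-(150,150)+.5)*4) for p in P])],True,(0,0,255),1)
cv2.imwrite("pics/t9c.png",a)
look("scene",None)
E
```

```text
t: 18.62
tool_pos: [0.3681, 0.3585, 0.2358]
eef_rot: [180.0, -0.0, -86.0]
ft_force: [0.2, -0.5, 0.2]
grip_width: -0.0001
finger_force: 0.0
top turret_hub 0.68 [274.6 215.7] [0.5674 0.1077 0.05  ]
top blue_tab 0.81 [260.1 175.7] [0.6608 0.1346 0.048 ]
top marker_yellow 0.47 [262.8 180.1] [0.6612 0.1298 0.012 ]
top start_button_top 0.6 [233.4 273.1] [0.4496 0.2029 0.04  ]
top turret_base 0.71 [270.9 214.3] [0.5817 0.1157 0.    ]
scene turret_hub 0.9 [282.4 218.6] [0.573  0.1119 0.05  ]
scene blue_tab 0.9 [303.4 198.4] [0.6634 0.1433 0.048 ]
scene marker_yellow 0.37 [303.4 213. ] [0.6594 0.1357 0.012 ]
scene start_button_top 0.49 [212.3 220.8] [0.456  0.2092 0.04  ]
scene turret_base 0.76 [284.1 237.3] [0.5752 0.1062 0.    ]
```

View pics/t9c.png

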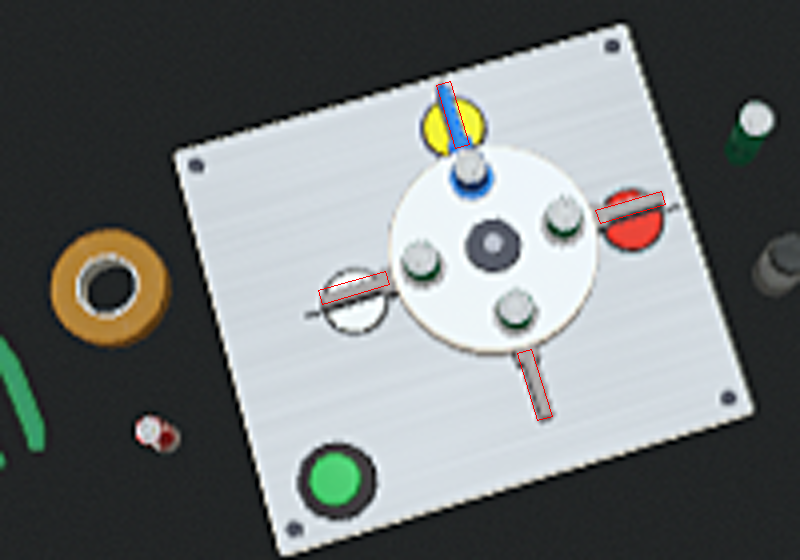

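The top view shows all four tabs on the 13.1° model outline, so the blue tab is centred over yellow. The button is up at (337,480) in the crop, and the loose things stand where they were.

```bash
python3 -c "
from workcell import ticket
print(ticket.finish_job())"
```

```text
the job is handed in; nothing more can be done
None
```

The blue tab stands over the yellow disc, centred to about 1 mm by the camera fit; the start button was then pressed fully down and released, and the job was handed in at about 19 s.

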